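# Index the length stop of a portioning board

## Robot

A 7-joint arm with a two-finger parallel gripper is mounted at the origin on the work surface. World frame = base frame: x ahead of the robot, y to its left, z up, the work surface at z = 0. Lengths are in m, angles in degrees, forces in N, time in s.
With the tool pointing down it reaches from about 0.425 to 0.875 m from the base axis. Payload 4.7 kg.
Tool frame: the origin (TCP) lies at the very end of the fingers, on their centre line; the grasp point (between the pads) lies 19 mm behind it (env.grip_point_offset is the distance from the TCP to the grasp point, in m); z points along the fingers, y is the line along which they close (so a half turn about z gives the same grasp; the last joint's range is limited). The gripper opens to 87 mm and grips with 3 to 60 N. Pads are 19 mm wide; open, the fingers measure 117 mm over their backs; the gripper's body (75 mm by 190 mm) begins 51 mm behind the grasp point.
Start: joints at [72.599, 18.392, -4.016, 83.108, 1.295, 78.541, -3.26], TCP at [0.203, -0.617, 0.223] pointing down, gripper open.
Joint ranges: [-163.93, 163.93], [-17.29, 119.83], [-79.2, 71.16], [3.27, 140.29], [-89.18, 269.18], [5.43, 117.66], [-154.24, 154.24]. Speed limits (degrees/s): [147.25, 147.25, 180, 180, 180, 180, 180].

## Interface

Orientations are given as [roll, pitch, yaw] about the fixed x, y, z axes, in that order (R = Rz(yaw) Ry(pitch) Rx(roll)).
In Python, from cell import env gives the robot as it stands.
- The arm moves only by the tool jog_arm, never from a script. Its argument "motion" is a list of rows, each an object of numbers: "x", "y", "z": the shift along the tool's x, y, z in cm; "ax", "ay", "az": the turn, a rotation vector about the tool's x, y, z in degrees. In form: [{"x": .., "y": .., "z": .., "ax": .., "ay": .., "az": ..}, ...]. A call has exactly 5 rows; each row shifts and turns the commanded pose from where the row before left it, along the tool's axes as they then stand; what a row does not reach is not made up. A row lasts 1/10 s, in which the tool goes at most 50 mm and 8.59 degrees, less where a joint would pass 70% of its speed; a pose out of reach is approached as far as the arm can. A call is refused whole if a number of a shift passes 5 or a number of a turn 8.59, either way. A call with a gripper value outside its range is refused whole. "claw" is the gripper command: -1 is shut, 1 is fully open, values between are in proportion, set as the call begins (left out, the last holds). The fingers move at their own pace and stop on an object; "squeeze" is the grip in N (left out, the last holds). Time passes only in rows, so rows that do not move let the fingers close, or fill a call up. It gives the time, the measured TCP pose, the force, the opening and the grip force at its end, in the units of the state.
- env.get_obs(): the state, without advancing time (a new reading comes with each control period).
- env.read_camera(name): name is "side" or "top" or "wrist"; returns the picture (420x560x3 uint8, red, green, blue); there is no depth.
- env.camera_params(name): a dict with "fx", "fy", "cx", "cy" (pixels), "extrinsics" (4x4, takes a point from world to camera coordinates). Camera axes: x right, y up, looking along -z (the intrinsics and any distortion apply to the point x, -y, -z); pixel columns grow to the right and rows downward; lengths in m; the calibration is good to about 2 mm. A picture is of the moment at which its call begins: read the wrist's pose just before it. camera_params takes no time and is no camera call; for the wrist camera it gives the pose at the moment of the call.
- env.sign_off(): hands the job in; it is judged then, once.
The state is a dict: "time_s": time; "qpos": joint angles; "joint_velocities": joint speeds; "effort": joint torques, N m; "tool_pos": TCP position; "tool_rot": TCP orientation; "force": force on the tool from outside, world axes, zero at the start; "wrist_torque": the same for the moment, N m; "grip_width": finger opening in m; "grasp_force": force on a finger pad.
Only numpy, scipy, OpenCV 4.12 (cv2) and the standard library are available. Lean on these libraries where they do the work, as an engineer would, in place of code of your own. Each camera call takes 0.05 s, during which the arm holds its last target. There are 200 camera calls.

## Task

Push the black sliding stop along its rail with the fingertips until its red-knobbed pin clicks down into the notch of the yellow clip, riding over the blue clip if that comes first, and then move clear of it. Only push it: do not pinch the stop, do not pull up its red knob, and leave the other things on the bench where they are.

Things in the scene. Friction and masses are not known exactly. Their poses are not given: they have to be found in the camera images.
- gauge: white cutting board, 240 (its x) x 480 (its y) x 18 mm, fixed; origin at the centre of its underside on the bench. An aluminium rail 24 mm wide runs along its y axis, centred at x = +95 mm; its top is 40 mm above the bench. Black end blocks, 58 mm high, stand at the rail's ends (y = +-220 to 236 mm). Place and yaw vary
- stop (a joint): position of the black stop along the rail, m: 0 near the board's -y end, growing to 0.30 towards its +y; the pin stands at board y = joint - 0.150. Starts at 0 to 0.03, before both clips. 0.3 kg; about 1 N slides it, and it stays where left. Climbing a ridge takes some 5 to 8 N; past the crest resistance vanishes and it snaps on by itself some 7 to 10 mm into the notch; leaving takes as much
- stop_index (a point): the point on the rail's top directly below the pin of the stop; moves with the stop
- push_right (a point): point on the flat -y face of the stop's block (push here towards +y), at board x = +38 mm, 44 mm above the bench. The block hangs over the board on the robot's side of the rail: board x = +8 to +78 mm, 28 mm thick along y, from 22 to 66 mm above the bench
- push_left (a point): the same on the +y face of the block, 28 mm away; push here to move the stop back towards -y
- face_right: 10 mm thick black plate forming the block's -y face (70 x 10 x 44 mm), part of the stop; origin on the rail's centre line at rail-top height, 9 mm to the -y side of the pin. Pressing both faces at once counts as pinching
- face_left: the same plate on the +y face
- pin (a joint): height of the stop's spring-loaded index pin, in m: 0 = down on the rail or down in a notch, about 0.005 while on a ridge of a clip. Its red knob, 22 mm across, tops out at 89 mm above the bench when down. Range 0 to 0.016, spring force about 5 N when down, 7 N on a ridge; raised above 0.011 counts as pulled up
- clip_yellow: yellow clip fixed on the rail, 42 mm wide along it: two round ridges across the rail's top, 6 mm high, crests 23 mm apart, the notch between them, and a flat tab on the side away from the robot. Origin: bottom of the notch, on the rail's centre line and top; the pin shall sit over it. Its place varies (board y -62 to +85 mm), before or after the blue clip
- clip_blue: the same clip in blue: not wanted; its place varies likewise
- cutter: loose steel ring cutter, 60 mm across, 32 mm high, standing on the board near its robot-side edge; origin at the centre of its underside
- scraper: loose steel dough scraper with red grip lying on the board near its robot-side edge, about 110 x 80 x 16 mm; origin under the blade's centre
- jar: loose glass jar with green cap, 72 mm across, 120 mm high; origin at the centre of its underside
- tub: loose white food tub with lid, 118 x 158 x 85 mm; origin at the centre of its underside
- bowl: loose white bowl, 150 mm across, 60 mm high; origin at the centre of its underside
- brush: loose wooden pastry brush lying beyond the board, 200 mm long; origin near its middle
- can: loose orange can, 66 mm across, 100 mm high, beyond the board; origin at the centre of its underside

How it is judged (in metres and radians):
At the end, for the whole second after the job is handed in: The stop stands still with its pin within 4 mm of the yellow clip's notch and down in it (less than 2 mm up), and the robot is clear (horizontal distance between stop_index and clip_yellow below 0.004 m and value of joint pin below 0.002 m and velocity of joint stop between -0.005 and 0.005 m/s); the robot touches nothing.
It fails at once if the stop was pinched: both faces of its block pressed at once (contact force between the fingers and face_right above 1.5 N and contact force between the fingers and face_left above 1.5 N).
It fails at once if the pin was pulled up by its knob (above 11 mm) (value of joint pin above 0.011 m).
It fails at once if a thing standing by was moved by more than 25 mm or lifted (distance of any of cutter, scraper, jar, tub, bowl, brush, can from where it was at the start of the episode above 0.025 m).
It also fails if it takes over 35 s, if anything falls off the work surface, if the arm or the gripper's body presses on something with over 40 N, if the wrist force passes 120 N, or if a joint passes its speed limit or range.

## Working session

There is one attempt and no reset: what is moved stays moved. The work goes in short steps, Python scripts to look and compute and a tool call to move; the robot and the scene stay as the last step left them, time stands still between calls to the robot, and variables do not carry over. Pictures are saved under pics/ and viewed, at most 10 in all, crops included, and the job is handed in when it is done.

Besides the shell and the picture viewer there is one more tool, called as name(argument=value, ...) on one line, values as JSON. jog_arm: Moves the arm, as the interface text tells. Its arguments: {"type":"object","properties":{"motion":{"type":"array"},"claw":{"type":"number"},"squeeze":{"type":"number"}},"required":["motion"]}

```bash
mkdir -p pics && cat > h.py <<'E'
import numpy as np, cv2
from cell import env
def snap(n,f):
    p=env.camera_params(n); im=env.read_camera(n); cv2.imwrite('pics/'+f,im[:,:,::-1]); return im,p
def ray(p,u,v):
    E=np.array(p['extrinsics']);R=E[:3,:3];t=E[:3,3]
    d=np.array([(u-p['cx'])/p['fx'],-(v-p['cy'])/p['fy'],-1.]);return -R.T@t,R.T@d
def onz(p,u,v,z):
    c,d=ray(p,u,v);return c+d*(z-c[2])/d[2]
def tri(obs):
    A=np.zeros((3,3));b=np.zeros(3)
    for p,u,v in obs:
        c,d=ray(p,u,v);d=d/np.linalg.norm(d);M=np.eye(3)-np.outer(d,d);A+=M;b+=M@c
    return np.linalg.solve(A,b)
def proj(p,X):
    E=np.array(p['extrinsics']);q=E[:3,:3]@X+E[:3,3];return p['cx']+p['fx']*q[0]/-q[2],p['cy']-p['fy']*q[1]/-q[2]
E
python3 - <<'E'
from h import *
for n in('top','side'):
    im,p=snap(n,n+'0.png'); print(n,{k:np.round(v,3) for k,v in p.items()})
o=env.get_obs(); print(o['time_s'],o['tool_pos'],o['tool_rot'],o['grip_width'])
E
```

```text
top {'fx': np.float64(472.567), 'fy': np.float64(472.567), 'cx': np.float64(279.302), 'cy': np.float64(209.033), 'extrinsics': array([[ 0.056, -0.998,  0.005, -0.043],
       [ 0.975,  0.056,  0.214, -0.605],
       [-0.214, -0.007,  0.977, -1.214],
       [ 0.   ,  0.   ,  0.   ,  1.   ]])}
side {'fx': np.float64(486.875), 'fy': np.float64(486.875), 'cx': np.float64(276.149), 'cy': np.float64(222.287), 'extrinsics': array([[-0.954, -0.301,  0.003,  0.571],
       [ 0.147, -0.455,  0.878, -0.164],
       [-0.263,  0.838,  0.478, -1.4  ],
       [ 0.   ,  0.   ,  0.   ,  1.   ]])}
0.1 [ 0.2028867  -0.61701154  0.22157768] [-1.79902407e+02  7.36225967e-03  1.82069812e+01] 0.08706702493254492
```

View pics/top0.png

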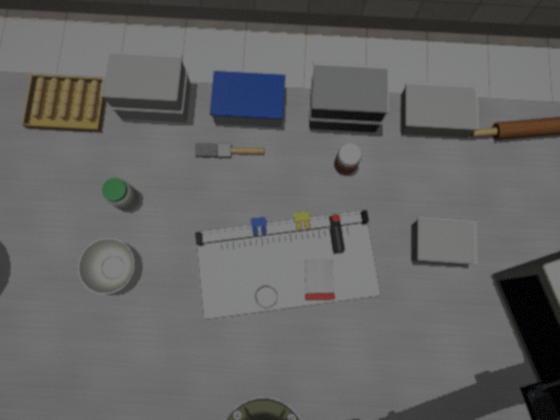

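View pics/side0.png

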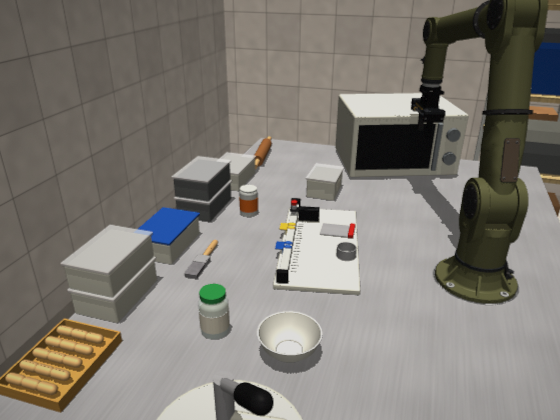

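Top view: stop at about (337,235), red knob (336,218), yellow clip (303,221), blue clip (259,226), and end blocks (199,239) and (365,217). Yellow comes first. In the side view the knob is at about (295,203) and the yellow clip at (287,226). I'll enlarge both.

```bash
python3 - <<'E'
import cv2
a=cv2.imread('pics/top0.png')[200:330,190:390];cv2.imwrite('pics/tc.png',cv2.resize(a,None,fx=4,fy=4,interpolation=cv2.INTER_CUBIC))
a=cv2.imread('pics/side0.png')[190:300,265:375];cv2.imwrite('pics/sc.png',cv2.resize(a,None,fx=5,fy=5,interpolation=cv2.INTER_CUBIC))
E
```

```text
(no output)
```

View pics/tc.png

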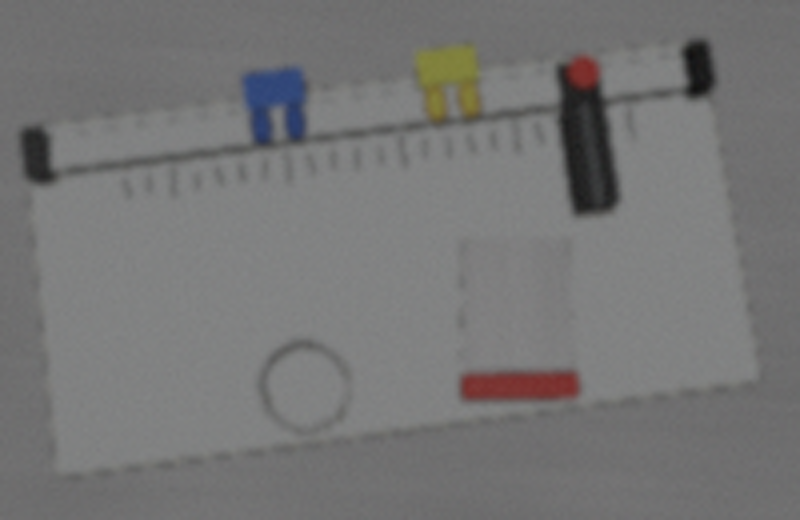

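View pics/sc.png

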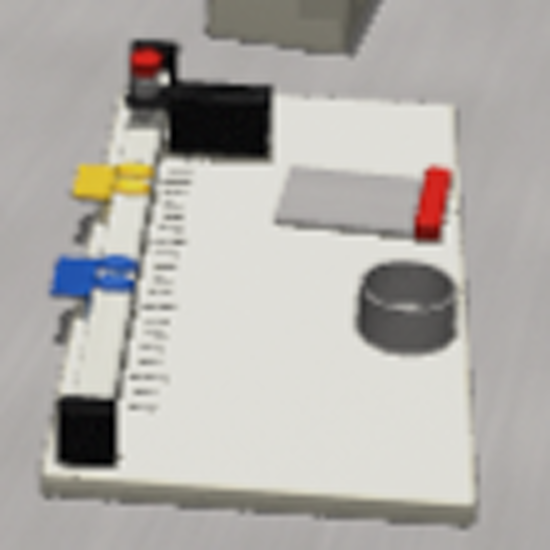

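```bash
python3 - <<'E'
from h import *
t=env.camera_params('top');s=env.camera_params('side')
T=lambda u,v:(t,190+u/4-.4,200+v/4-.4)
S=lambda u,v:(s,265+u/5-.4,190+v/5-.4)
P=lambda n,x:print(n,np.round(x,4))
P('knob tri',tri([T(583,72),S(146,60)]))
P('yellow tri',tri([T(456,95),S(133,180)])); P('blue tri',tri([T(280,118),S(107,273)]))
P('corner +y tri',tri([T(57,472),S(474,505)])); P('corner -y tri',tri([T(757,380),S(456,106)]))
A=onz(*T(57,472),.018);B=onz(*T(757,380),.018)
A2=onz(*S(474,505),.018);B2=onz(*S(456,106),.018)
P('A',[A,A2]);P('B',[B,B2]);print(np.linalg.norm(A-B))
ey=(A-B)[:2];ey/=np.linalg.norm(ey);ex=np.array([ey[1],-ey[0]])
yaw=np.degrees(np.arctan2(ex[1],ex[0]));C=(A+B)[:2]/2+.12*ex;print('yaw',yaw,'C',C)
L=lambda n,X:P(n+' board',[(X[:2]-C)@ex,(X[:2]-C)@ey])
L('knob',onz(*T(583,72),.089));L('knobS',onz(*S(146,55),.088));L('yel',onz(*T(456,95),.043));L('yelS',onz(*S(133,180),.042))
L('blue',onz(*T(280,118),.043));L('endL',onz(*T(36,145),.058));L('endR',onz(*T(698,62),.058))
L('stop near end -y corner',onz(*T(615,205),.066));L('stop near end +y',onz(*T(577,210),.066))
L('scraper grip',onz(*T(578,385),.03));L('scr blade corner',onz(*T(573,238),.02))
E
```

```text
knob tri [ 0.5868 -0.1587  0.0859]
yellow tri [ 0.5737 -0.0777  0.0385]
blue tri [0.5533 0.0423 0.0395]
corner +y tri [0.307  0.1768 0.0154]
corner -y tri [ 0.3939 -0.291   0.0167]
A [[0.3088 0.1766 0.018 ]
 [0.3048 0.1802 0.018 ]]
B [[ 0.3957 -0.2905  0.018 ]
 [ 0.3916 -0.2885  0.018 ]]
0.4750934442954396
yaw 10.54125631912786 C [ 0.47026068 -0.03501841]
knob board [ 0.092  -0.1425]
knobS board [ 0.0915 -0.146 ]
yel board [ 0.0956 -0.0606]
yelS board [ 0.0908 -0.0538]
blue board [0.095  0.0608]
endL board [0.0948 0.2254]
endR board [ 0.0946 -0.2258]
stop near end -y corner board [ 0.0045 -0.1533]
stop near end +y board [ 0.0044 -0.1277]
scraper grip board [-0.1081 -0.1154]
scr blade corner board [-0.0093 -0.1283]
```

Geometry checks out: board yaw 10.5°, end blocks at ±0.226, pin at y about −0.143, and the yellow notch at y about −0.060, ahead of blue. I'll shut the gripper and fly to a point above board (0.038, −0.195).

jog_arm(motion=[{"x":3,"y":-1.8},{"x":3.7,"y":-2.2},{"x":3.7,"y":-2.2},{"x":3.7,"y":-2.2},{"x":3.7,"y":-2.2}], claw=-1, squeeze=20)

```text
$.motion[0]: bad value
```

jog_arm(motion=[{"x":3.7,"y":-2.2},{"x":3.7,"y":-2.2},{"x":3.7,"y":-2.2},{"x":3.7,"y":-2.2},{"x":3.7,"y":-2.2}])

```text
$.motion[0]: bad value
```

jog_arm(motion=[{"x":3.7,"y":-2.2},{"x":3.7,"y":-2.2},{"az":4},{"az":3.7},{"x":0}])

```text
$.motion[0]: bad value
```

```bash
cat > st.py <<'E'
from h import *
C=np.array([0.47026,-0.03502]);a=np.radians(10.54);ex=np.array([np.cos(a),np.sin(a)]);ey=np.array([-ex[1],ex[0]])
def st():
    o=env.get_obs();d=np.array(o['tool_pos'])[:2]-C
    print(o['time_s'],np.round(o['tool_pos'],4),np.round(o['tool_rot'],2),'board',np.round([d@ex,d@ey],4),'F',np.round(o['force'],1),'w',round(o['grip_width'],4))
E
python3 - <<'E'
from st import *
st();im,p=snap('wrist','w1.png');np.save('w1.npy',p,allow_pickle=True)
E
```

```text
0.1 [ 0.2029 -0.617   0.2216] [-1.799e+02  1.000e-02  1.821e+01] board [-0.3693 -0.5233] F [ 0.1  0.3 -0.4] w 0.0871
```

View pics/w1.png

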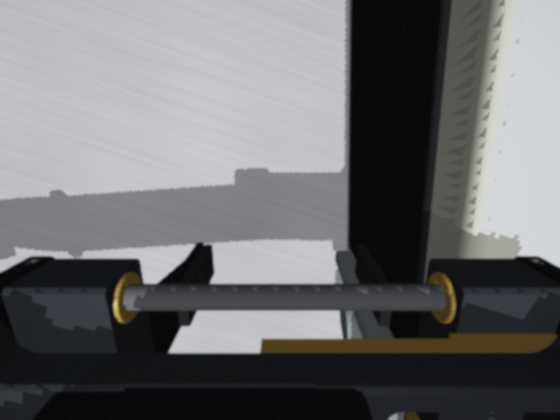

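The moves were refused because every row needs all six numbers. The picture is still from the start pose: fingers at columns 200 and 350, with the microwave to the right (world −y), which is away from the path.

jog_arm(motion=[{"x":3,"y":-1.8,"z":0,"ax":0,"ay":0,"az":0},{"x":3.7,"y":-2.2,"z":0,"ax":0,"ay":0,"az":0},{"x":3.7,"y":-2.2,"z":0,"ax":0,"ay":0,"az":0},{"x":3.7,"y":-2.2,"z":0,"ax":0,"ay":0,"az":0},{"x":3.7,"y":-2.2,"z":0,"ax":0,"ay":0,"az":0}], claw=-1, squeeze=20)

```text
time_s: 0.65
tool_pos: [0.3399, -0.4596, 0.2223]
tool_rot: [-180.0, 0.0, 18.2]
force: [0.4, 0.2, 0.2]
grip_width: 0.0547
grasp_force: 0.0
```

jog_arm(motion=[{"x":3.7,"y":-2.2,"z":0,"ax":0,"ay":0,"az":0},{"x":3.7,"y":-2.2,"z":0,"ax":0,"ay":0,"az":0},{"x":3.7,"y":-2.2,"z":0,"ax":0,"ay":0,"az":0},{"x":3.7,"y":-2.2,"z":0,"ax":0,"ay":0,"az":0},{"x":3.7,"y":-2.2,"z":0,"ax":0,"ay":0,"az":0}])

```text
time_s: 1.15
tool_pos: [0.4811, -0.2974, 0.2225]
tool_rot: [180.0, 0.0, 18.2]
force: [0.3, -0.2, -0.7]
grip_width: 0.0148
grasp_force: 0.0
```

jog_arm(motion=[{"x":3.7,"y":-2.2,"z":0,"ax":0,"ay":0,"az":0},{"x":3.7,"y":-2.2,"z":0,"ax":0,"ay":0,"az":0},{"x":0,"y":0,"z":0,"ax":0,"ay":0,"az":4},{"x":0,"y":0,"z":0,"ax":0,"ay":0,"az":3.7},{"x":0,"y":0,"z":0,"ax":0,"ay":0,"az":0}])

```text
time_s: 1.65
tool_pos: [0.5369, -0.2336, 0.2221]
tool_rot: [-180.0, 0.0, 10.5]
force: [-0.8, -0.2, 0.7]
grip_width: 0.0003
grasp_force: 0.0
```

```bash
python3 - <<'E'
from st import *
st();im,p=snap('wrist','w2.png');np.save('w2.npy',p,allow_pickle=True)
E
```

```text
1.65 [ 0.5369 -0.2336  0.2221] [-1.7999e+02  4.0000e-02  1.0540e+01] board [ 0.0292 -0.2074] F [-0.8 -0.2  0.7] w 0.0003
```

View pics/w2.png

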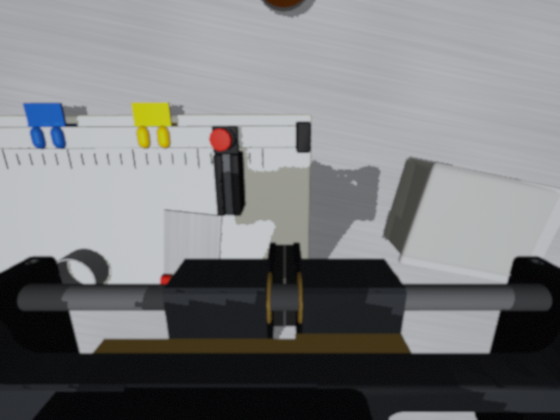

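Wrist view: rail horizontal, so yaw is right. Knob at (221,140), yellow notch (154,137), blue notch (48,137), and the block's −y bottom corner near (241,212). The fingers, tip at about (285,245), are clear to the right of the stop. I'll measure the notch and pin from this view.

```bash
python3 - <<'E'
from st import *
p=env.camera_params('wrist');t=env.camera_params('top')
L=lambda n,X:print(n,np.round([(X[:2]-C)@ex,(X[:2]-C)@ey],4),np.round(X[2],4))
L('knob',onz(p,221,139.5,.089));L('notch',onz(p,154,137,.042));L('blue',onz(p,48,137,.042));L('endR',onz(p,303,137,.058))
L('knob tri',tri([(p,221,139.5),(t,190+583/4-.4,200+72/4-.4)]))
L('notch tri',tri([(p,154,137),(t,190+457/4-.4,200+104/4-.4)]))
L('face top corner',onz(p,243,152,.066));L('face top near',onz(p,241,190,.066));L('face bottom near',onz(p,243,213,.022))
E
```

```text
knob [ 0.0913 -0.1452] 0.089
notch [ 0.0909 -0.0596] 0.042
blue [0.0908 0.0606] 0.042
endR [ 0.092  -0.2273] 0.058
knob tri [ 0.0919 -0.1437] 0.0848
notch tri [ 0.0902 -0.0601] 0.0424
face top corner [ 0.0768 -0.163 ] 0.066
face top near [ 0.0352 -0.1591] 0.066
face bottom near [-0.0058 -0.1538] 0.022
```

Pin at y −0.144, notch at −0.060, face at about −0.159. I'll descend at y = −0.207.

jog_arm(motion=[{"x":0.9,"y":0,"z":4,"ax":0,"ay":0,"az":0},{"x":0,"y":0,"z":4.5,"ax":0,"ay":0,"az":0},{"x":0,"y":0,"z":4.5,"ax":0,"ay":0,"az":0},{"x":0,"y":0,"z":3.4,"ax":0,"ay":0,"az":0},{"x":0,"y":0,"z":2,"ax":0,"ay":0,"az":0}])

```text
time_s: 2.2
tool_pos: [0.5433, -0.232, 0.035]
tool_rot: [-179.8, 0.2, 10.5]
force: [0.3, -0.5, 0.3]
grip_width: 0.0007
grasp_force: 0.0
```

jog_arm(motion=[{"x":0,"y":-0.6,"z":0,"ax":0,"ay":0,"az":0},{"x":0,"y":-0.6,"z":0,"ax":0,"ay":0,"az":0},{"x":0,"y":-0.6,"z":0,"ax":0,"ay":0,"az":0},{"x":0,"y":-0.6,"z":0,"ax":0,"ay":0,"az":0},{"x":0,"y":-0.4,"z":0,"ax":0,"ay":0,"az":0}])

```text
time_s: 2.7
tool_pos: [0.5415, -0.2041, 0.0399]
tool_rot: [179.9, -0.1, 10.6]
force: [0.0, 0.6, 1.0]
grip_width: 0.0006
grasp_force: 0.0
```

```bash
python3 -c "
from st import *
st()"
```

```text
2.7 [ 0.5415 -0.2041  0.0399] [ 1.7993e+02 -1.0000e-01  1.0570e+01] board [ 0.0391 -0.1792] F [0.  0.6 1. ] w 0.0006
```

jog_arm(motion=[{"x":0,"y":-0.3,"z":0,"ax":0,"ay":0,"az":0},{"x":0,"y":-0.3,"z":0,"ax":0,"ay":0,"az":0},{"x":0,"y":-0.3,"z":0,"ax":0,"ay":0,"az":0},{"x":0,"y":-0.3,"z":0,"ax":0,"ay":0,"az":0},{"x":0,"y":-0.3,"z":0,"ax":0,"ay":0,"az":0}])

```text
time_s: 3.2
tool_pos: [0.5379, -0.1904, 0.0385]
tool_rot: [180.0, -0.0, 10.5]
force: [-0.1, -0.9, -0.3]
grip_width: 0.0007
grasp_force: 0.6
```

jog_arm(motion=[{"x":0,"y":-0.4,"z":0,"ax":0,"ay":0,"az":0},{"x":0,"y":-0.4,"z":0,"ax":0,"ay":0,"az":0},{"x":0,"y":-0.4,"z":0,"ax":0,"ay":0,"az":0},{"x":0,"y":-0.4,"z":0,"ax":0,"ay":0,"az":0},{"x":0,"y":-0.4,"z":0,"ax":0,"ay":0,"az":0}])

```text
time_s: 3.7
tool_pos: [0.5341, -0.17, 0.0385]
tool_rot: [180.0, 0.0, 10.5]
force: [-0.1, -1.0, 0.3]
grip_width: 0.0004
grasp_force: 0.6
```

jog_arm(motion=[{"x":0,"y":-0.4,"z":0,"ax":0,"ay":0,"az":0},{"x":0,"y":-0.4,"z":0,"ax":0,"ay":0,"az":0},{"x":0,"y":-0.4,"z":0,"ax":0,"ay":0,"az":0},{"x":0,"y":-0.3,"z":0,"ax":0,"ay":0,"az":0},{"x":0,"y":-0.2,"z":0,"ax":0,"ay":0,"az":0}])

```text
time_s: 4.2
tool_pos: [0.5311, -0.1532, 0.0385]
tool_rot: [-180.0, 0.0, 10.5]
force: [-0.8, -0.8, 0.3]
grip_width: 0.0006
grasp_force: 0.6
```

```bash
python3 - <<'E'
from st import *
st();im,p=snap('wrist','w3.png')
E
```

```text
4.2 [ 0.5311 -0.1532  0.0385] [-1.800e+02  1.000e-02  1.053e+01] board [ 0.0382 -0.1273] F [-0.8 -0.8  0.3] w 0.0006
```

View pics/w3.png

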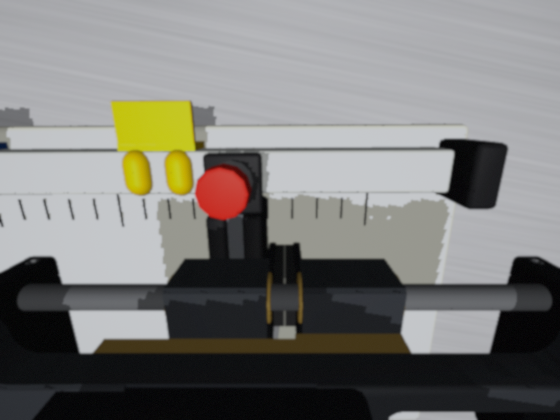

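The fingertips sit behind the block (tip column 285, block right edge 265). Knob at (222,192), yellow ridges at columns 137 and 179, notch at (158,173). Next is the remaining distance.

```bash
python3 - <<'E'
from st import *
p=env.camera_params('wrist')
L=lambda n,X:print(n,np.round([(X[:2]-C)@ex,(X[:2]-C)@ey],4))
L('knob',onz(p,222,192,.089));L('notch',onz(p,158,173,.041));L('r1',onz(p,179,173,.045));L('r2',onz(p,137.5,173,.045));L('stop base edges',onz(p,265,212,.066));L('',onz(p,208,212,.066))
E
```

```text
knob [ 0.0926 -0.1025]
notch [ 0.0915 -0.0577]
r1 [ 0.0922 -0.0706]
r2 [ 0.0922 -0.0486]
stop base edges [ 0.0772 -0.1174]
 [ 0.0771 -0.0901]
```

jog_arm(motion=[{"x":0,"y":-0.4,"z":0,"ax":0,"ay":0,"az":0},{"x":0,"y":-0.4,"z":0,"ax":0,"ay":0,"az":0},{"x":0,"y":-0.4,"z":0,"ax":0,"ay":0,"az":0},{"x":0,"y":-0.4,"z":0,"ax":0,"ay":0,"az":0},{"x":0,"y":-0.3,"z":0,"ax":0,"ay":0,"az":0}])

```text
time_s: 4.75
tool_pos: [0.5276, -0.1344, 0.0385]
tool_rot: [-180.0, 0.0, 10.5]
force: [-0.6, -1.7, 0.6]
grip_width: 0.0006
grasp_force: 0.6
```

jog_arm(motion=[{"x":0,"y":-0.1,"z":0,"ax":0,"ay":0,"az":0},{"x":0,"y":-0.1,"z":0,"ax":0,"ay":0,"az":0},{"x":0,"y":-0.1,"z":0,"ax":0,"ay":0,"az":0},{"x":0,"y":-0.1,"z":0,"ax":0,"ay":0,"az":0},{"x":0,"y":-0.1,"z":0,"ax":0,"ay":0,"az":0}])

```text
time_s: 5.25
tool_pos: [0.527, -0.1309, 0.0386]
tool_rot: [179.9, -0.0, 10.5]
force: [0.1, -4.8, -1.9]
grip_width: 0.0006
grasp_force: 1.9
```

jog_arm(motion=[{"x":0,"y":-0.1,"z":0,"ax":0,"ay":0,"az":0},{"x":0,"y":-0.1,"z":0,"ax":0,"ay":0,"az":0},{"x":0,"y":-0.1,"z":0,"ax":0,"ay":0,"az":0},{"x":0,"y":0,"z":0,"ax":0,"ay":0,"az":0},{"x":0,"y":0,"z":0,"ax":0,"ay":0,"az":0}])

```text
time_s: 5.75
tool_pos: [0.5268, -0.1301, 0.0387]
tool_rot: [179.8, -0.1, 10.4]
force: [1.4, -7.6, -2.4]
grip_width: 0.0007
grasp_force: 3.5
```

```bash
python3 -c "
from st import *
st()"
```

```text
5.75 [ 0.5268 -0.1301  0.0387] [ 1.7979e+02 -6.0000e-02  1.0410e+01] board [ 0.0382 -0.1038] F [ 1.4 -7.6 -2.4] w 0.0007
```

On the ridge now, at 7.6 N with compliance of about 3.5 mm. I'll keep going in small steps and watch for the snap.

jog_arm(motion=[{"x":0,"y":-0.1,"z":0,"ax":0,"ay":0,"az":0},{"x":0,"y":-0.1,"z":0,"ax":0,"ay":0,"az":0},{"x":0,"y":0,"z":0,"ax":0,"ay":0,"az":0},{"x":0,"y":0,"z":0,"ax":0,"ay":0,"az":0},{"x":0,"y":0,"z":0,"ax":0,"ay":0,"az":0}])

```text
time_s: 6.25
tool_pos: [0.5262, -0.1268, 0.0386]
tool_rot: [179.9, -0.0, 10.4]
force: [0.2, -4.9, -1.2]
grip_width: 0.0003
grasp_force: 2.3
```

jog_arm(motion=[{"x":0,"y":-0.1,"z":0,"ax":0,"ay":0,"az":0},{"x":0,"y":-0.1,"z":0,"ax":0,"ay":0,"az":0},{"x":0,"y":0,"z":0,"ax":0,"ay":0,"az":0},{"x":0,"y":0,"z":0,"ax":0,"ay":0,"az":0},{"x":0,"y":0,"z":0,"ax":0,"ay":0,"az":0}])

```text
time_s: 6.75
tool_pos: [0.5255, -0.1232, 0.0386]
tool_rot: [180.0, 0.0, 10.5]
force: [-1.3, -3.0, -0.7]
grip_width: 0.0004
grasp_force: 1.6
```

```bash
python3 -c "
from st import *
st()"
```

```text
6.75 [ 0.5255 -0.1232  0.0386] [1.800e+02 1.000e-02 1.051e+01] board [ 0.0382 -0.0968] F [-1.3 -3.  -0.7] w 0.0004
```

jog_arm(motion=[{"x":0,"y":-0.1,"z":0,"ax":0,"ay":0,"az":0},{"x":0,"y":0,"z":0,"ax":0,"ay":0,"az":0},{"x":0,"y":0,"z":0,"ax":0,"ay":0,"az":0},{"x":0,"y":0,"z":0,"ax":0,"ay":0,"az":0},{"x":0,"y":0,"z":0,"ax":0,"ay":0,"az":0}])

```text
time_s: 7.25
tool_pos: [0.5256, -0.1214, 0.0385]
tool_rot: [-180.0, -0.0, 10.5]
force: [-0.4, 0.0, -0.0]
grip_width: 0.0005
grasp_force: 0.0
```

jog_arm(motion=[{"x":0,"y":-0.1,"z":0,"ax":0,"ay":0,"az":0},{"x":0,"y":0,"z":0,"ax":0,"ay":0,"az":0},{"x":0,"y":0,"z":0,"ax":0,"ay":0,"az":0},{"x":0,"y":0,"z":0,"ax":0,"ay":0,"az":0},{"x":0,"y":0,"z":0,"ax":0,"ay":0,"az":0}])

```text
time_s: 7.75
tool_pos: [0.5254, -0.1211, 0.0386]
tool_rot: [180.0, -0.0, 10.5]
force: [0.2, -0.3, 0.5]
grip_width: 0.0003
grasp_force: 0.3
```

```bash
python3 - <<'E'
from st import *
st();im,p=snap('wrist','w4.png')
E
```

```text
7.75 [ 0.5254 -0.1211  0.0386] [ 1.800e+02 -2.000e-02  1.051e+01] board [ 0.0384 -0.0947] F [ 0.2 -0.3  0.5] w 0.0003
```

View pics/w4.png

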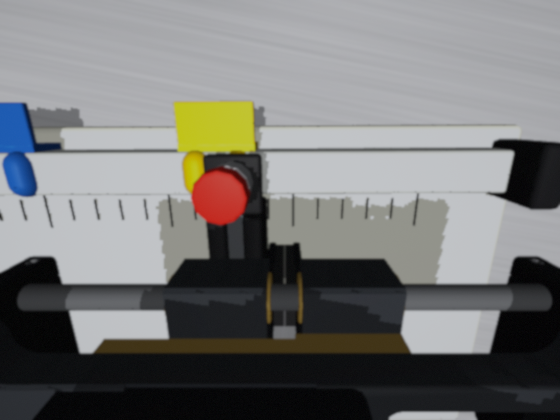

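The knob (220,196) looks larger and nearer, so it is raised. By reckoning the pin sits right on the first crest, about 11 mm short of the notch, with no force on the fingers. A little further.

jog_arm(motion=[{"x":0,"y":-0.1,"z":0,"ax":0,"ay":0,"az":0},{"x":0,"y":0,"z":0,"ax":0,"ay":0,"az":0},{"x":0,"y":0,"z":0,"ax":0,"ay":0,"az":0},{"x":0,"y":0,"z":0,"ax":0,"ay":0,"az":0},{"x":0,"y":0,"z":0,"ax":0,"ay":0,"az":0}])

```text
time_s: 8.3
tool_pos: [0.5249, -0.12, 0.0385]
tool_rot: [-180.0, 0.0, 10.5]
force: [0.3, -0.3, 0.9]
grip_width: 0.0006
grasp_force: 0.2
```

jog_arm(motion=[{"x":0,"y":-0.1,"z":0,"ax":0,"ay":0,"az":0},{"x":0,"y":0,"z":0,"ax":0,"ay":0,"az":0},{"x":0,"y":0,"z":0,"ax":0,"ay":0,"az":0},{"x":0,"y":0,"z":0,"ax":0,"ay":0,"az":0},{"x":0,"y":0,"z":0,"ax":0,"ay":0,"az":0}])

```text
time_s: 8.8
tool_pos: [0.5246, -0.1191, 0.0384]
tool_rot: [-180.0, 0.0, 10.5]
force: [-0.2, -0.2, -0.1]
grip_width: 0.0004
grasp_force: 0.0
```

```bash
python3 - <<'E'
from st import *
def red(im):
    m=(im[...,0]>120)&(im[...,1]<70)&(im[...,2]<70);m[:, :150]=0;m[240:]=0
    v,u=np.nonzero(m);return (u.min()+u.max())/2,(v.min()+v.max())/2,u.max()-u.min()
print('before',red(cv2.imread('pics/w3.png')[...,::-1]),red(cv2.imread('pics/w4.png')[...,::-1]))
st();im,p=snap('wrist','w5.png');r=red(im);print('now',r)
X=onz(p,r[0],r[1],.089);print((X[:2]-C)@ex,(X[:2]-C)@ey)
E
```

```text
before (np.float64(222.0), np.float64(193.0), np.int64(52)) (np.float64(219.0), np.float64(197.0), np.int64(54))
8.8 [ 0.5246 -0.1191  0.0384] [-1.7999e+02  2.0000e-02  1.0520e+01] board [ 0.0381 -0.0926] F [-0.2 -0.2 -0.1] w 0.0004
now (np.float64(218.5), np.float64(197.0), np.int64(53))
0.0904916297171351 -0.06658459698789197
```

jog_arm(motion=[{"x":0,"y":-0.1,"z":0,"ax":0,"ay":0,"az":0},{"x":0,"y":0,"z":0,"ax":0,"ay":0,"az":0},{"x":0,"y":0,"z":0,"ax":0,"ay":0,"az":0},{"x":0,"y":0,"z":0,"ax":0,"ay":0,"az":0},{"x":0,"y":0,"z":0,"ax":0,"ay":0,"az":0}])

```text
time_s: 9.35
tool_pos: [0.5246, -0.1182, 0.0385]
tool_rot: [180.0, 0.0, 10.5]
force: [-0.5, -0.2, 0.2]
grip_width: 0.0004
grasp_force: 0.0
```

```bash
cat >> st.py <<'E'
def red(im):
    m=(im[...,0]>120)&(im[...,1]<70)&(im[...,2]<70);m[:, :100]=0;m[240:]=0
    v,u=np.nonzero(m);return (u.min()+u.max())/2,(v.min()+v.max())/2,u.max()-u.min()
def look(f):
    st();im,p=snap('wrist',f);r=red(im);X=onz(p,r[0],r[1],.089);print(r,(X[:2]-C)@ex,(X[:2]-C)@ey)
E
python3 -c "
from st import *
look('w6.png')"
```

```text
9.35 [ 0.5246 -0.1182  0.0385] [180.     0.    10.51] board [ 0.0383 -0.0918] F [-0.5 -0.2  0.2] w 0.0004
(np.float64(217.5), np.float64(197.0), np.int64(53)) 0.09059278801116352 -0.06532092855621874
```

jog_arm(motion=[{"x":0,"y":-0.1,"z":0,"ax":0,"ay":0,"az":0},{"x":0,"y":-0.1,"z":0,"ax":0,"ay":0,"az":0},{"x":0,"y":0,"z":0,"ax":0,"ay":0,"az":0},{"x":0,"y":0,"z":0,"ax":0,"ay":0,"az":0},{"x":0,"y":0,"z":0,"ax":0,"ay":0,"az":0}])

```text
time_s: 9.9
tool_pos: [0.5243, -0.1163, 0.0386]
tool_rot: [180.0, -0.0, 10.5]
force: [-1.0, 0.2, -0.4]
grip_width: 0.0004
grasp_force: 0.0
```

```bash
python3 -c "
from st import *
look('w7.png')"
```

```text
9.9 [ 0.5243 -0.1163  0.0386] [179.99  -0.    10.51] board [ 0.0383 -0.0898] F [-1.   0.2 -0.4] w 0.0004
(np.float64(202.5), np.float64(194.0), np.int64(51)) 0.09179424465330797 -0.05762394374419528
```

It snapped: the knob jumped to y = −0.0576, lower again, against a notch reading of −0.0577 in the same camera. I'll back off and rise.

jog_arm(motion=[{"x":0,"y":0.5,"z":0,"ax":0,"ay":0,"az":0},{"x":0,"y":1,"z":0,"ax":0,"ay":0,"az":0},{"x":0,"y":1.5,"z":0,"ax":0,"ay":0,"az":0},{"x":0,"y":1,"z":0,"ax":0,"ay":0,"az":0},{"x":0,"y":0.5,"z":-1,"ax":0,"ay":0,"az":0}])

```text
time_s: 10.45
tool_pos: [0.5313, -0.1626, 0.0475]
tool_rot: [-179.9, 0.2, 10.4]
force: [-0.3, 1.3, 0.2]
grip_width: 0.0002
grasp_force: 0.0
```

jog_arm(motion=[{"x":0,"y":0,"z":-3,"ax":0,"ay":0,"az":0},{"x":0,"y":0,"z":-4,"ax":0,"ay":0,"az":0},{"x":0,"y":0,"z":-4,"ax":0,"ay":0,"az":0},{"x":0,"y":0,"z":-2,"ax":0,"ay":0,"az":0},{"x":0,"y":0,"z":0,"ax":0,"ay":0,"az":0}])

```text
time_s: 10.95
tool_pos: [0.535, -0.1613, 0.1834]
tool_rot: [179.8, -0.4, 10.5]
force: [-0.1, -0.5, -0.2]
grip_width: 0.0003
grasp_force: 0.0
```

```bash
python3 -c "
from st import *
look('w8.png')
a=cv2.imread('pics/w8.png')[60:300,60:380];cv2.imwrite('pics/w8c.png',cv2.resize(a,None,fx=2.4,fy=2.4,interpolation=cv2.INTER_CUBIC))"
```

```text
10.95 [ 0.535  -0.1613  0.1834] [179.77  -0.39  10.5 ] board [ 0.0406 -0.136 ] F [-0.1 -0.5 -0.2] w 0.0003
(np.float64(194.0), np.float64(157.0), np.int64(22)) 0.09141596985749764 -0.057860270012436654
```

View pics/w8c.png

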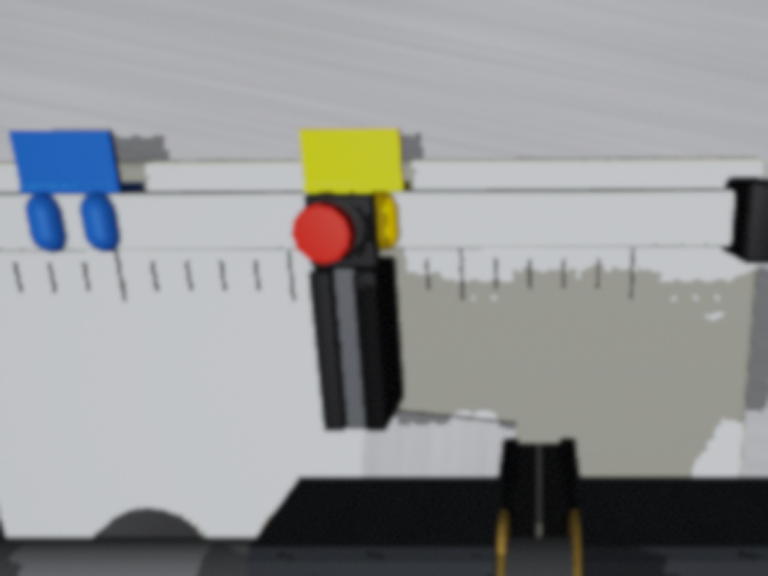

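The stop stands over the yellow clip: knob at crop (323,233), one yellow ridge visible just to its right, blue untouched, fingers well clear. The pin reads −0.058 against a notch of −0.058 to −0.060, so I'm handing in.

```bash
python3 -c "
from st import *
p=env.camera_params('wrist');X=onz(p,60+352/2.4,60+190/2.4,.042);print('clip centre',(X[:2]-C)@ex,(X[:2]-C)@ey)
print(env.sign_off())"
```

```text
clip centre 0.10219202264835626 -0.05788949468434452
the job is handed in; nothing more can be done
None
```

I pushed the stop until its pin snapped into the yellow clip's notch, then backed the arm clear and handed the job in at about 11 s; by the wrist camera the pin and clip centre agree to within 1 mm, but no verdict came back.

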